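# Void-stamp a scrap hard disk with the spring marking press

## Task

Stamp the scrap hard disk that lies on the bed of the spring marking press: slide it fully home between the guide rails against the back stop, draw the red knob up until the sear catches and holds the ram up by itself with your hand off the press, then press the yellow trigger so that the stamp fires onto the disk, and take your hand away. Draw the knob by feel: do not haul it hard into its top stop and do not let the ram snap down before you pull the trigger, and never let it fly with the disk not home. Leave the other things on the bench where they are.

Things in the scene. Friction and masses are not known exactly. Their poses are not given: they have to be found in the camera images.
- press: Spring marking press, bolted down. Origin on the table under the ram's axis; x points into the press, away from its open front (which faces the robot), y to its left. Bed plate 150 wide, 12 thick, x -210 to 118. Teal column behind; teal head 68 wide, x -32 to 110, 95 to 179 above the table. Inside, a coned stroke nut locked on the ram is caught from below by the sear, the trigger's nose.
- cap: Flat steel cap on the head, 70 x 68, top 187 above the table (boss round the rod to 193). Origin on the ram's axis at its underside, which is the ram's top stop: the stroke nut meets it. It is firm, about 20 N per mm; more than 25 N on it harms the nut.
- ram (a joint): Ram travel, m: 0 at rest on its spring (stamp 3 mm over a disk), grows as drawn up. Spring about 0.4 N per mm, plus up to 6 N where the nut's cone wedges the sear aside. The sear drops in at a draw between 16 and 34 mm, as the nut is locked, unseen; the top stop comes 2 mm later. Let go there it settles on the sear and stays up; let go lower it snaps down. Fired, it falls at 0.3 to 0.8 m/s to 0.
- knob (a point): Centre of the red knurled knob on top of the ram: an upright cylinder, diameter 32, height 28, centre 224 mm above the table at rest; it moves straight up with the ram. 23 mm clear between its underside and the cap. Grip it across its diameter with 30 N or more and pull straight up. Axes as the press.
- trigger_pad (a point): Middle of the top of the yellow thumb pad at rest (point fixed to the press): level, 34 along the press's x, 28 along y, 150 mm above the table, 80 mm from the ram's axis on the press's -y side, 46 mm off the head. Pressed, it swings down and slightly outwards about a pivot 58 mm inwards, 20 lower; sprung back. Ram caught, it trips at 2 to 6 N after 7 to 14 mm; end stop at about 21 mm.
- stop_face (a point): Middle of the back stop's face, 45 mm behind the ram's axis, 25 mm above the table: the disk's leading edge rests here when home. Axes as the press. In front of it on the bed two guide rails 12 high, inner faces 104.6 apart, from x = -5 to 55 mm of the press, with flared ends from x = -25.
- drive: Scrap 3.5 inch hard disk, bright lid, 147 long (x) x 101.6 wide (y) x 26 thick (mm), 0.4 to 0.65 kg, loose and flat on the bed in front of the rails. Origin: centre of its underside; its +x end goes in first. It has 70 to 90 mm to go, sliding with 2 to 5 N. Home, its origin is at x = -28.5 mm of the press. Two open fingers against its trailing edge keep it straight.
- marked_drive: Another 3.5 inch hard disk, already stamped, with a dark lid, 147 x 101.6 x 26 mm, flat on the table right of the press. Origin: centre of its underside. Leave it alone.
- small_drive: Dark 2.5 inch disk, 100 x 70 x 9.5 mm, flat on the table left of the press. Origin: centre of its underside. Leave it alone.
- adapter: Black power brick, 110 x 50 x 31 mm, on the table. Origin: centre of its underside. Leave it alone.
- screwdriver: Blue-handled screwdriver, 170 mm long, lying on the table right of the press. Origin near its middle, on the table. Leave it alone.
- mouse: Black computer mouse, 104 x 60 x 33 mm, on the table. Origin: centre of its underside. Leave it alone.
- tool_bin: Red open bin of screwdrivers, 200 x 130 x 65 mm, on the table left of the press. Origin: centre of its underside. Leave it alone.
There are look-alikes about, which are no part of the job. What is shaped like the drive but orange or purple is not meant.

How it is judged:
On the way, in this order (a step that is already met when the one before it is completed fails the run):
1. the disk is home: its leading edge within 3 mm of the back stop, flat on the bed and straight within 2.3 degrees (x of drive in the frame of press above -0.0315 m and z of drive in the frame of press below 0.0145 m and angle between the x axis of drive and the x axis of press, either way round below 0.04 rad), for 0.2 s.
2. the ram stays up on its sear (drawn more than 14 mm) with the disk home and the fingers touching no part of the press (all of step 1 and value of joint ram above 0.014 m and contact force between the fingers and press below 0.2 N), for 0.3 s.
3. the ram is fired onto the home disk: it flies down at more than 0.25 m/s, with no hand on the knob (all of step 1 and velocity of joint ram below -0.25 m/s and distance between the grasp point and knob above 0.04 m).
At the end, for the whole second after the job is handed in: The disk lies home (within 3 mm of the back stop, flat, straight within 2.3 degrees) and still, the ram has been fired and is back at rest (within 4 mm of 0), and nothing touches the press (all of step 1 and value of joint ram between -0.004 and 0.004 m and linear speed of drive below 0.02 m/s and contact force between the fingers and press below 0.2 N).
It fails at once if the ram is hauled into its top stop (more than 25 N on the cap) (contact force between cap and anything else above 25 N).
It fails at once if the ram snaps down (over 0.25 m/s below a draw of 15 mm) while the hand is not at the trigger (grasp point more than 90 mm from the thumb pad) (velocity of joint ram below -0.25 m/s and value of joint ram below 0.015 m and distance between the grasp point and trigger_pad above 0.09 m).
It fails at once if the ram flies with the disk not home (velocity of joint ram below -0.25 m/s and value of joint ram below 0.015 m and not (x of drive in the frame of press above -0.0315 m and z of drive in the frame of press below 0.0145 m and angle between the x axis of drive and the x axis of press, either way round below 0.04 rad)).
It fails at once if another thing on the bench is moved by more than 20 mm (distance of any of marked_drive, small_drive, adapter, screwdriver, mouse, tool_bin from where it was at the start of the episode above 0.02 m).
It also fails if it takes over 72 s, if anything falls off the work surface, if the arm or the gripper's body presses on something with over 40 N, if the wrist force passes 120 N, or if a joint passes its speed limit or range.

## Robot

A 6-joint arm with a two-finger parallel gripper is mounted at the origin on the work surface. World frame = base frame: x ahead of the robot, y to its left, z up, the work surface at z = 0. Lengths are in m, angles in rad, forces in N, time in s.
With the tool pointing down it reaches from about 0.225 to 0.875 m from the base axis. Payload 3.4 kg.
Tool frame: the origin (TCP) lies between the finger pads; the fingertips stand 8 mm ahead of it and the grasp point (between the pads) lies 11 mm behind it; z points along the fingers, y is the line along which they close (so a half turn about z gives the same grasp; the last joint's range is limited). The gripper opens to 85 mm and grips with 20 to 120 N. Pads are 22 mm wide; open, the fingers measure 114 mm over their backs; the gripper's body (76 mm by 85 mm) begins 54 mm behind the grasp point. The pads swing forward as they close: fully open they stand 13 mm farther back than shut.
Start: joints at [1.196, 0.276, 1.505, -0, 1.361, -0.121], TCP at [0.144, 0.557, 0.239] pointing down, gripper open.
Joint ranges: [-2.89, 2.89], [-0.75, 2.08], [0.22, 2.7], [-1.18, 4.32], [0.11, 2.71], [-2.7, 2.7]. Speed limits (rad/s): [2.57, 2.57, 3.14, 3.14, 3.14, 3.14].

## Interface

Orientations are given as a unit quaternion [w, x, y, z].
In Python, from rig import manip gives the robot as it stands.
- The arm moves only by the tool move_arm, never from a script. Its argument "deltas" is a list that holds one entry, the list of rows, each a list of 5 numbers: the shift along the tool's x, y, z normalised to -1 to 1, where 1 is 80 cm, then the turn about the tool's z normalised to -1 to 1, where 1 is 120 degrees, then the closure, from -1 (fully open) to 1 (shut). In form: [[[tx, ty, tz, twist, grip], ...]]. A call has 1 to 12 rows; each row is the pose to reach, as a shift and turn from the pose commanded when the call began, along the tool's axes at that moment; what a row does not reach only later rows make up. A row lasts 1/10 s, in which the tool goes at most 50 mm and 8.59 degrees, less where a joint would pass 70% of its speed; a pose out of reach is approached as far as the arm can. A call with a number of a shift or a turn outside -1 to 1 is refused whole. A call with a gripper value outside its range is refused whole. The fingers move at their own pace and stop on an object; "squeeze" is the grip in N (left out, the last holds). Time passes only in rows, so rows that repeat a pose let the fingers close. It gives the time, the measured TCP pose, the force, the opening and the grip force at its end, in the units of the state.
- manip.get_state(): the state, without advancing time (a new reading comes with each control period).
- manip.get_image(name): name is "side" or "top"; returns the picture (480x640x3 uint8, red, green, blue); there is no depth.
- manip.camera_params(name): a dict with "fx", "fy", "cx", "cy" (pixels), "R" (3x3) and "t" (3): a world point X has camera coordinates R X + t. Camera axes: x right, y down, z forward; pixel columns grow to the right and rows downward; lengths in m; the calibration is good to about 2 mm. A picture is of the moment at which its call begins. camera_params takes no time and is no camera call.
- manip.sign_off(): hands the job in; it is judged then, once.
The state is a dict: "clock": time; "qpos": joint angles; "qd": joint speeds; "effort": joint torques, N m; "position": TCP position; "ee_rot": TCP orientation; "contact_force": force on the tool from outside, world axes, zero at the start; "moment": the same for the moment, N m; "width": finger opening in m; "gripper_force": force on a finger pad.
Only numpy, scipy, OpenCV 4.12 (cv2) and the standard library are available. Lean on these libraries where they do the work, as an engineer would, in place of code of your own. Each camera call takes 0.05 s, during which the arm holds its last target. There are 200 camera calls.

## Working session

There is one attempt and no reset: what is moved stays moved. The work goes in short steps, Python scripts to look and compute and a tool call to move; the robot and the scene stay as the last step left them, time stands still between calls to the robot, and variables do not carry over. Pictures are saved under pics/ and viewed, at most 10 in all, crops included, and the job is handed in when it is done.

Besides the shell and the picture viewer there is one more tool, called after "Request:" as a command line: name --argument value ..., lists and objects as JSON in quotes. move_arm: Moves the arm, as the interface text tells. Scaled input: -1 to 1 covers 80 cm each way for a shift and 120 degrees each way for a turn. Its arguments: {"type":"object","properties":{"deltas":{"type":"array","items":{"type":"array","items":{"type":"array","items":{"type":"number","minimum":-1,"maximum":1}}}},"squeeze":{"type":"number"}},"required":["deltas"]}

```bash
mkdir -p pics; python3 - <<'E'
from rig import manip
import cv2
for n in("top","side"):
    cv2.imwrite(f"pics/{n}0.png",manip.get_image(n)[:,:,::-1]); p=manip.camera_params(n); print(n,p)
s=manip.get_state(); print({k:s[k] for k in("clock","position","ee_rot","contact_force","width")})
E
```

```text
top {'fx': 450.45296250056043, 'fy': 450.45296250056043, 'cx': 318.9431929537122, 'cy': 245.92812156008839, 'R': array([[-0.00622003, -0.99980737, -0.01861541],
       [-0.9803031 ,  0.00977141, -0.19725705],
       [ 0.19740096,  0.0170218 , -0.98017505]]), 't': array([0.04222376, 0.51093995, 1.23104712])}
side {'fx': 553.7039250706958, 'fy': 553.7039250706958, 'cx': 322.82074298343827, 'cy': 233.78609637023388, 'R': array([[-0.99463608, -0.10307651,  0.00861985],
       [-0.08217497,  0.73682829, -0.67106731],
       [ 0.06281992, -0.6681761 , -0.74134632]]), 't': array([0.47229459, 0.09865013, 1.44135603])}
{'clock': 0.1, 'position': array([0.14421375, 0.55613083, 0.23852571]), 'ee_rot': array([-2.02449393e-04,  1.26573734e-01,  9.91956848e-01, -8.13072744e-04]), 'contact_force': array([-0.59494566, -0.43861384, -0.26358251]), 'width': 0.08525006570447892}
```

View pics/top0.png

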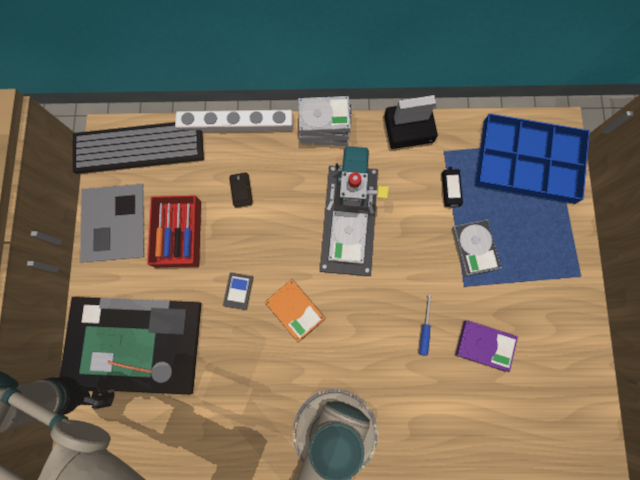

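View pics/side0.png

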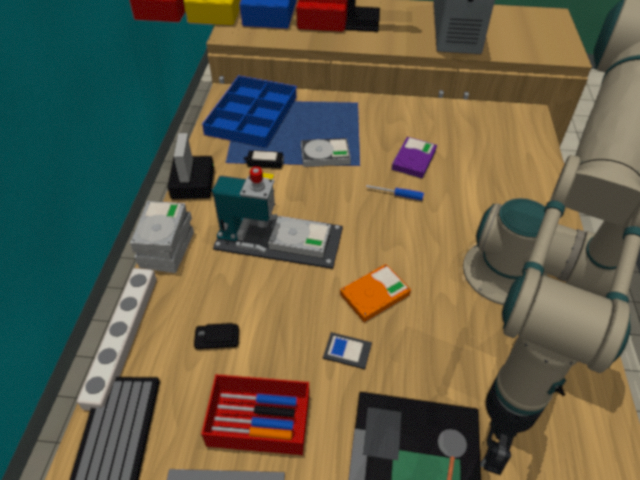

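Top view: the press is at about (350,210), its knob at (354,180) and the trigger at (383,192). 

Things that could pass for the drive:
- silver disk on the bed (348,240)
- disk on the mat (478,247)
- stack (325,118)
- orange (295,310)
- purple (487,346)

I choose the one on the bed, and check it in crops.

```bash
python3 - <<'E'
import cv2
a=cv2.imread("pics/top0.png")[145:285,300:410]; b=cv2.imread("pics/side0.png")[155:275,200:360]
cv2.imwrite("pics/topc.png",cv2.resize(a,None,fx=4.25,fy=4.25,interpolation=cv2.INTER_CUBIC))
cv2.imwrite("pics/sidec.png",cv2.resize(b,None,fx=5,fy=5,interpolation=cv2.INTER_CUBIC))
E
```

```text
(no output)
```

View pics/topc.png

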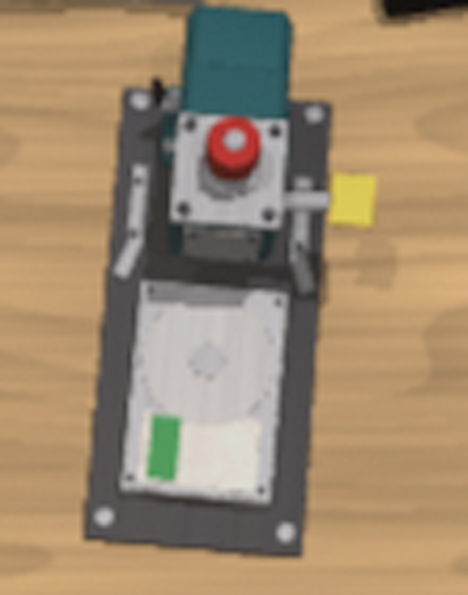

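View pics/sidec.png

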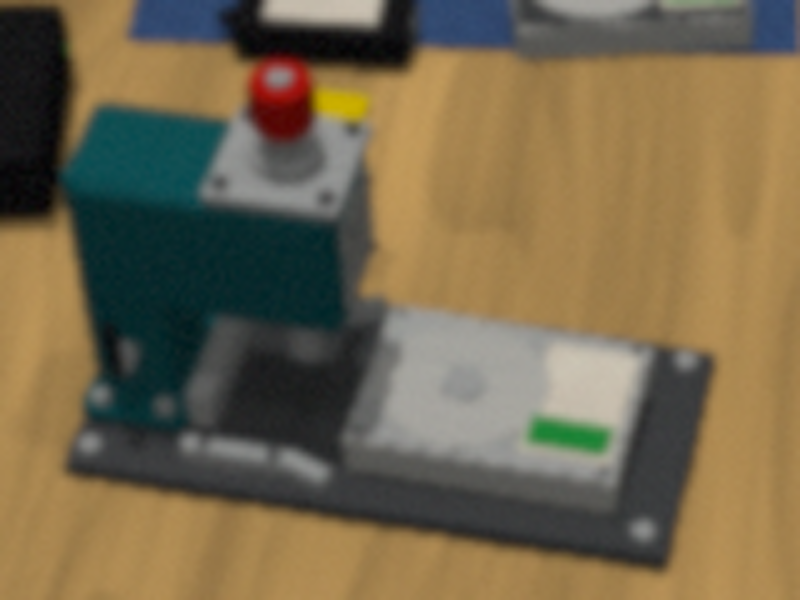

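Top crop: bright-lidded disk on the bed with the open rails ahead of it, red knob top at (234,139), yellow pad at (353,200). Side crop: the same disk, and the knob top is at (280,76). Now I fit the poses.

```bash
cat > h.py <<'E'
from rig import manip
import numpy as np
from scipy.optimize import least_squares
P={n:manip.camera_params(n) for n in("top","side")}
def proj(n,X):
    p=P[n]; c=np.atleast_2d(X)@p["R"].T+p["t"]
    return np.c_[p["fx"]*c[:,0]/c[:,2]+p["cx"],p["fy"]*c[:,1]/c[:,2]+p["cy"]]
def un(n,uv):
    f,o=((4.25,(300,145)) if n=="top" else (5,(200,155)))
    return (np.array(uv)+.5)/f-.5+o
def world(q,L):
    L=np.atleast_2d(L); c,s=np.cos(q[2]),np.sin(q[2])
    return np.c_[q[0]+c*L[:,0]-s*L[:,1],q[1]+s*L[:,0]+c*L[:,1],L[:,2]]
def fit(obs,q0):
    f=lambda q:np.concatenate([(proj(n,world(q,X))-un(n,uv)).ravel() for n,X,uv in obs])
    r=least_squares(f,q0,loss="soft_l1"); return r.x,r.fun.reshape(-1,2)
E
python3 - <<'E'
from h import *
np.set_printoptions(precision=4,suppress=True)
T,S="top","side"
press=[(T,(-.21,.075,.012),(85,540)),(T,(-.21,-.075,.012),(300,556)),(T,(.118,-.075,.012),(330,102)),(T,(.118,.075,.012),(124,88)),
(T,(0,0,.238),(234,139)),(T,(0,-.08,.15),(353,200)),(S,(-.21,-.075,.012),(712,355)),(S,(-.21,.075,.012),(665,565)),(S,(.118,.075,.012),(68,470)),(S,(0,0,.238),(280,76))]
q,r=fit(press,[.6,-.06,0]); print("press",q,np.degrees(q[2]));print(r)
a,b,z=.0735,.0508,.038
dr=[(T,(a,b,z),(142,281)),(T,(a,-b,z),(289,292)),(T,(-a,-b,z),(269,501)),(T,(-a,b,z),(122,489)),(S,(a,-b,z),(385,305)),(S,(-a,-b,z),(655,350)),(S,(-a,b,z),(612,480)),(S,(a,b,z),(345,443))]
d,r=fit(dr,[.45,-.06,0]); print("drive",d,np.degrees(d[2]));print(r)
c,s=np.cos(q[2]),np.sin(q[2]); e=d[:2]-q[:2]; print("drive in press",c*e[0]+s*e[1],-s*e[0]+c*e[1])
E
```

```text
press [ 0.6462 -0.0545 -0.0952] -5.451896705762802
[[-0.9644 -0.4403]
 [ 0.1154  0.2267]
 [ 0.2558  0.0248]
 [-0.5618 -0.4884]
 [-0.3627  0.5063]
 [-0.4807 -0.1817]
 [ 1.0435 -0.928 ]
 [ 0.4186 -1.5134]
 [-1.1824 -2.1118]
 [ 0.0729  0.3035]]
drive [ 0.5419 -0.0441 -0.098 ] -5.617614590028323
[[-0.9446 -0.5245]
 [-0.7794 -0.206 ]
 [ 0.2662  0.2526]
 [-0.6614 -0.0373]
 [ 1.1562 -0.7725]
 [-0.2701 -1.6628]
 [ 0.8356  0.2859]
 [-0.6636 -1.1593]]
drive in press -0.10479706326281472 0.00047154564040908543
```

Fit residuals are about 1 px. The disk has 76 mm to go, which is inside the stated 70–90 range, and it is straight. Moving to the front of the press, turning the closing line square to it.

```bash
cat >> h.py <<'E'
Q=[.6462,-.0545,-.0952]
def go(px,py,z,yaw=Q[2]):
    from scipy.spatial.transform import Rotation as Ro
    s=manip.get_state(); w=s["ee_rot"]; R=Ro.from_quat([w[1],w[2],w[3],w[0]]).as_matrix()
    d=R.T@(world(Q,(px,py,z))[0]-s["position"])
    a=np.degrees(np.arctan2(R[1,1],R[0,1])-(yaw+np.pi/2)); a=(a+90)%180-90
    print("clock %.2f"%s["clock"],"norm",np.round(d/.8,4),"twist",round(a/120,4),"F",np.round(s["contact_force"],2),"press pos",here())
def here():
    p=manip.get_state()["position"]; c,s=np.cos(Q[2]),np.sin(Q[2]); e=p[:2]-Q[:2]
    return np.round([c*e[0]+s*e[1],-s*e[0]+c*e[1],p[2]],4)
E
python3 -c "
from h import *
go(-.25,0,.24)"
```

```text
clock 0.10 norm [-0.4905 -0.6306 -0.0009] twist -0.0757 F [-0.59 -0.44 -0.26] press pos [-0.5578  0.5601  0.2385]
```

Request:
move_arm --deltas '[[[-0.49, -0.63, 0, -0.0757, -1], [-0.49, -0.63, 0, -0.0757, -1], [-0.49, -0.63, 0, -0.0757, -1], [-0.49, -0.63, 0, -0.0757, -1], [-0.49, -0.63, 0, -0.0757, -1], [-0.49, -0.63, 0, -0.0757, -1], [-0.49, -0.63, 0, -0.0757, -1], [-0.49, -0.63, 0, -0.0757, -1], [-0.49, -0.63, 0, -0.0757, -1], [-0.49, -0.63, 0, -0.0757, -1], [-0.49, -0.63, 0, -0.0757, -1], [-0.49, -0.63, 0, -0.0757, -1]]]'

```text
clock: 1.3
position: [0.3821, 0.0037, 0.2393]
ee_rot: [0.0, 0.048, 0.999, 0.0]
contact_force: [1.2, 1.5, 0.7]
width: 0.0855
gripper_force: 0.0
```

```bash
python3 -c "
from h import *
go(-.24,0,.024)"
```

```text
clock 1.30 norm [-0.0354 -0.0411  0.2691] twist -0.0003 F [1.24 1.52 0.71] press pos [-0.2684  0.0328  0.2393]
```

Request:
move_arm --deltas '[[[-0.03, -0.03, 0.06, 0, -1], [-0.03, -0.03, 0.12, 0, -1], [-0.03, -0.03, 0.17, 0, -1], [-0.03, -0.03, 0.2, 0, -1], [-0.03, -0.03, 0.2, 0, -1], [-0.03, -0.03, 0.2, 0, -1]]]'

```text
clock: 1.9
position: [0.4038, -0.0205, 0.0795]
ee_rot: [-0.0, 0.048, 0.999, 0.0]
contact_force: [1.3, -0.6, -0.5]
width: 0.0857
gripper_force: 0.0
```

```bash
python3 -c "
from h import *
go(-.24,0,.024)"
```

```text
clock 1.90 norm [-0.0056 -0.0135  0.0694] twist -0.0 F [ 1.28 -0.56 -0.46] press pos [-0.2445  0.0108  0.0795]
```

Request:
move_arm --deltas '[[[-0.0056, -0.0135, 0.03, 0, -1], [-0.0056, -0.0135, 0.055, 0, -1], [-0.0056, -0.0135, 0.0694, 0, -1], [-0.0056, -0.0135, 0.0694, 0, -1], [-0.0056, -0.0135, 0.0694, 0, -1]]]'

```text
clock: 2.4
position: [0.4086, -0.0319, 0.0252]
ee_rot: [0.002, 0.047, 0.999, -0.0]
contact_force: [1.2, -0.7, 0.4]
width: 0.0855
gripper_force: 0.0
```

```bash
python3 -c "
from h import *
go(-.113,0,.024)
import cv2
a=manip.get_image('side')[150:290,190:376,::-1]
cv2.imwrite('pics/s1.png',cv2.resize(a,None,fx=4,fy=4,interpolation=2))"
```

```text
clock 2.40 norm [-0.1571  0.      0.002 ] twist 0.0002 F [ 1.21 -0.67  0.38] press pos [-2.387e-01 -1.000e-04  2.520e-02]
```

View pics/s1.png

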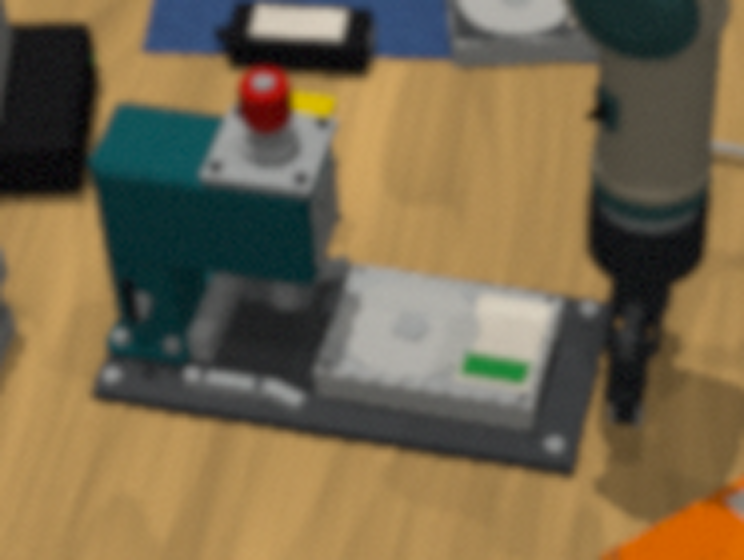

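The fingers stand just in front of the bed, tip near (625,415), with the disk ahead of them. Pushing gently.

Request:
move_arm --deltas '[[[-0.025, 0, 0.002, 0, -1], [-0.045, 0, 0.002, 0, -1], [-0.055, 0, 0.002, 0, -1], [-0.065, 0, 0.002, 0, -1], [-0.075, 0, 0.002, 0, -1], [-0.085, 0, 0.002, 0, -1], [-0.095, 0, 0.002, 0, -1], [-0.105, 0, 0.002, 0, -1], [-0.115, 0, 0.002, 0, -1], [-0.125, 0, 0.002, 0, -1], [-0.135, 0, 0.002, 0, -1], [-0.142, 0, 0.002, 0, -1]]]'

```text
clock: 3.65
position: [0.5174, -0.0418, 0.022]
ee_rot: [-0.003, 0.047, 0.999, 0.0]
contact_force: [-5.2, 0.1, 1.3]
width: 0.0855
gripper_force: 2.3
```

Request:
move_arm --deltas '[[[-0.003, 0, 0, 0, -1], [-0.006, 0, 0, 0, -1], [-0.009, 0, 0, 0, -1]]]'

```text
clock: 3.95
position: [0.5263, -0.0429, 0.022]
ee_rot: [-0.001, 0.048, 0.999, 0.0]
contact_force: [-3.1, 0.4, -0.5]
width: 0.0853
gripper_force: 1.6
```

```bash
python3 -c "
from h import *
go(-.113,0,.024)"
```

```text
clock 3.95 norm [-0.0093 -0.0002 -0.0026] twist 0.0 F [-3.15  0.43 -0.53] press pos [-1.205e-01  1.000e-04  2.200e-02]
```

Request:
move_arm --deltas '[[[-0.0035, 0, 0, 0, -1], [-0.006, 0, 0, 0, -1], [-0.008, 0, 0, 0, -1]]]'

```text
clock: 4.25
position: [0.5336, -0.0438, 0.022]
ee_rot: [-0.0, 0.048, 0.999, 0.0]
contact_force: [-5.1, -0.3, 1.6]
width: 0.0854
gripper_force: 2.5
```

Request:
move_arm --deltas '[[[-0.0025, 0, 0, 0, -1], [-0.0025, 0, 0, 0, -1]]]'

```text
clock: 4.45
position: [0.5336, -0.0438, 0.0221]
ee_rot: [-0.002, 0.047, 0.999, 0.0]
contact_force: [-6.8, -0.8, 2.8]
width: 0.0854
gripper_force: 3.5
```

Request:
move_arm --deltas '[[[-0.0025, 0, 0, 0, -1], [-0.0025, 0, 0, 0, -1]]]'

```text
clock: 4.65
position: [0.5336, -0.0438, 0.022]
ee_rot: [-0.004, 0.047, 0.999, 0.0]
contact_force: [-11.4, -0.5, 7.3]
width: 0.0855
gripper_force: 5.3
```

```bash
python3 -c "
from h import *
go(-.113,0,.024)"
```

```text
clock 4.65 norm [-0.0002  0.     -0.0024] twist 0.0002 F [-11.35  -0.46   7.3 ] press pos [-0.1131 -0.      0.022 ]
```

TCP stopped at x = -0.1131, exactly where home should be, and the force is rising. Backing off and lifting.

Request:
move_arm --deltas '[[[0.02, 0, 0, 0, -1], [0.05, 0, -0.03, 0, -1], [0.06, 0, -0.09, 0, -1], [0.06, 0, -0.15, 0, -1], [0.06, 0, -0.21, 0, -1], [0.06, 0, -0.27, 0, -1], [0.06, 0, -0.335, 0, -1], [0.06, 0, -0.335, 0, -1], [0.06, 0, -0.335, 0, -1]]]'

```text
clock: 5.55
position: [0.4919, -0.04, 0.2925]
ee_rot: [0.004, 0.048, 0.999, -0.001]
contact_force: [-0.9, 0.4, -1.3]
width: 0.0852
gripper_force: 0.0
```

```bash
python3 - <<'E'
from h import *
import cv2
go(0,0,.285)
a=manip.get_image('top')[145:285,300:410,::-1]
cv2.imwrite('pics/t2.png',cv2.resize(a,None,fx=4.25,fy=4.25,interpolation=2))
# expected home top corners in crop pixels
w=world(Q,[(-.0285+i*.0735,j*.0508,.038) for i,j in((1,1),(1,-1),(-1,-1),(-1,1))])
print((proj("top",w)+.5-(300,145))*4.25)
E
```

```text
clock 5.55 norm [-0.1936  0.0003  0.0108] twist -0.0 F [-0.86  0.4  -1.31] press pos [-1.550e-01 -2.000e-04  2.925e-01]
[[147.92497216 173.96237712]
 [294.03089229 185.48877699]
 [279.4422561  391.73012111]
 [130.16302862 379.37564131]]
```

View pics/t2.png

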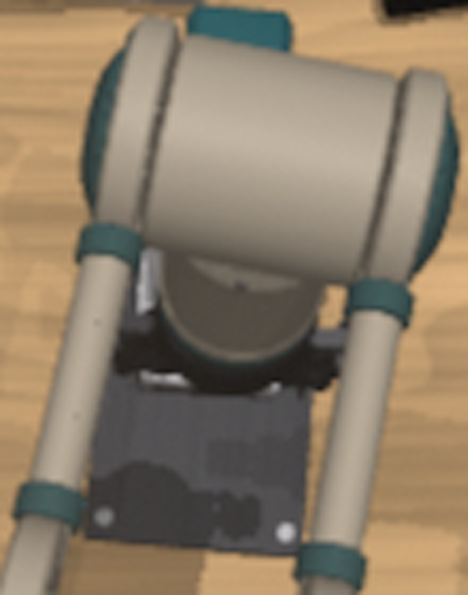

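The arm hides most of the disk, but its trailing edge shows at (160,378); home predicts about 380. The disk is home. Next, over the knob and down.

Request:
move_arm --deltas '[[[-0.06, 0, 0, 0, -1], [-0.12, 0, 0, 0, -1], [-0.17, 0, 0, 0, -1], [-0.1936, 0, 0.01, 0, -1], [-0.1936, 0, 0.01, 0, -1], [-0.1936, 0, 0.01, 0, -1], [-0.1936, 0, 0.01, 0, -1]]]'

```text
clock: 6.3
position: [0.6429, -0.0541, 0.2815]
ee_rot: [-0.001, 0.048, 0.999, 0.0]
contact_force: [0.3, 0.9, 0.5]
width: 0.0853
gripper_force: 0.0
```

```bash
python3 -c "
from h import *
go(0,0,.214)"
```

```text
clock 6.30 norm [-0.0044 -0.0001  0.0844] twist -0.0 F [0.32 0.91 0.53] press pos [-3.400e-03  1.000e-04  2.815e-01]
```

Request:
move_arm --deltas '[[[-0.001, 0, 0.03, 0, -1], [-0.001, 0, 0.06, 0, -1], [-0.001, 0, 0.084, 0, -1], [-0.001, 0, 0.084, 0, -1], [-0.001, 0, 0.084, 0, -1]]]'

```text
clock: 6.8
position: [0.6444, -0.0543, 0.216]
ee_rot: [0.0, 0.048, 0.999, -0.0]
contact_force: [-0.1, -0.7, -0.4]
width: 0.0856
gripper_force: 0.0
```

```bash
python3 -c "
from h import *
go(0,0,.214)
import cv2
a=manip.get_image('side')[150:290,190:376,::-1]
cv2.imwrite('pics/s3.png',cv2.resize(a,None,fx=4,fy=4,interpolation=2))"
```

```text
clock 6.80 norm [-0.0023  0.      0.0024] twist -0.0 F [-0.1  -0.7  -0.42] press pos [-0.0018 -0.      0.216 ]
```

View pics/s3.png

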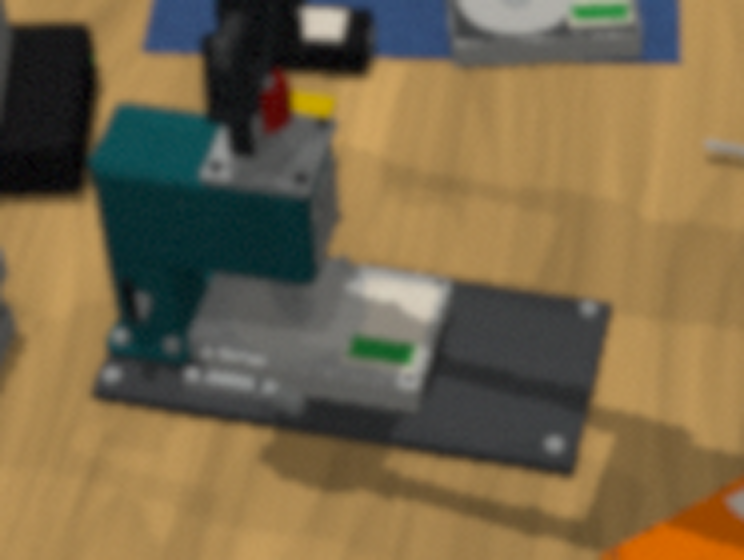

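The disk sits home between the rails and the fingers straddle the knob. Closing with 50 N.

Request:
move_arm --deltas '[[[-0.0015, 0, 0.001, 0, 1], [-0.0015, 0, 0.001, 0, 1], [-0.0015, 0, 0.001, 0, 1], [-0.0015, 0, 0.001, 0, 1], [-0.0015, 0, 0.001, 0, 1], [-0.0015, 0, 0.001, 0, 1], [-0.0015, 0, 0.001, 0, 1], [-0.0015, 0, 0.001, 0, 1]]]' --squeeze 50

```text
clock: 7.65
position: [0.6463, -0.0543, 0.2142]
ee_rot: [0.0, 0.048, 0.999, 0.0]
contact_force: [0.6, 0.8, 1.2]
width: 0.0303
gripper_force: 49.3
```

```bash
python3 -c "
from h import *
go(0,0,.214)"
```

```text
clock 7.65 norm [ 0.0001 -0.0002  0.0003] twist -0.0 F [0.6  0.8  1.23] press pos [1.000e-04 2.000e-04 2.142e-01]
```

Request:
move_arm --deltas '[[[0, 0, -0.002, 0, 1], [0, 0, -0.004, 0, 1], [0, 0, -0.006, 0, 1], [0, 0, -0.008, 0, 1], [0, 0, -0.01, 0, 1], [0, 0, -0.01, 0, 1]]]'

```text
clock: 8.25
position: [0.6462, -0.0543, 0.2222]
ee_rot: [0.0, 0.048, 0.999, 0.0]
contact_force: [2.7, 2.0, -2.5]
width: 0.0307
gripper_force: 49.6
```

Request:
move_arm --deltas '[[[0, 0, -0.002, 0, 1], [0, 0, -0.004, 0, 1], [0, 0, -0.0055, 0, 1], [0, 0, -0.0055, 0, 1], [0, 0, -0.0055, 0, 1]]]'

```text
clock: 8.75
position: [0.6462, -0.0543, 0.2256]
ee_rot: [-0.0, 0.048, 0.999, 0.0]
contact_force: [4.5, 2.6, -8.3]
width: 0.0306
gripper_force: 50.2
```

Request:
move_arm --deltas '[[[0, 0, -0.001, 0, 1], [0, 0, -0.00125, 0, 1], [0, 0, -0.00125, 0, 1]]]'

```text
clock: 9.05
position: [0.6462, -0.0543, 0.2262]
ee_rot: [-0.0, 0.048, 0.999, 0.0]
contact_force: [5.3, 1.8, -11.0]
width: 0.0305
gripper_force: 50.2
```

Drawn 12 mm at 11 N, and the wedge is starting. I continue in 1 mm steps.

Request:
move_arm --deltas '[[[0, 0, -0.00125, 0, 1], [0, 0, -0.00125, 0, 1], [0, 0, -0.00125, 0, 1]]]'

```text
clock: 9.35
position: [0.6462, -0.0543, 0.227]
ee_rot: [-0.001, 0.048, 0.999, 0.0]
contact_force: [5.0, 2.3, -10.2]
width: 0.0307
gripper_force: 50.4
```

Request:
move_arm --deltas '[[[0, 0, -0.00125, 0, 1], [0, 0, -0.00125, 0, 1], [0, 0, -0.00125, 0, 1]]]'

```text
clock: 9.65
position: [0.6462, -0.0543, 0.2277]
ee_rot: [-0.001, 0.048, 0.999, 0.0]
contact_force: [6.4, 2.1, -11.5]
width: 0.0306
gripper_force: 50.5
```

Request:
move_arm --deltas '[[[0, 0, -0.00125, 0, 1], [0, 0, -0.00125, 0, 1], [0, 0, -0.00125, 0, 1]]]'

```text
clock: 9.95
position: [0.6462, -0.0543, 0.2284]
ee_rot: [-0.001, 0.048, 0.999, 0.0]
contact_force: [7.0, 1.1, -13.1]
width: 0.0309
gripper_force: 50.6
```

Request:
move_arm --deltas '[[[0, 0, -0.00125, 0, 1], [0, 0, -0.00125, 0, 1], [0, 0, -0.00125, 0, 1]]]'

```text
clock: 10.25
position: [0.6462, -0.0543, 0.2291]
ee_rot: [-0.001, 0.048, 0.999, 0.0]
contact_force: [6.1, 1.8, -14.4]
width: 0.0309
gripper_force: 50.7
```

Request:
move_arm --deltas '[[[0, 0, -0.00125, 0, 1], [0, 0, -0.00125, 0, 1], [0, 0, -0.00125, 0, 1]]]'

```text
clock: 10.55
position: [0.6462, -0.0543, 0.2314]
ee_rot: [-0.0, 0.048, 0.999, 0.0]
contact_force: [5.2, 2.1, -8.2]
width: 0.0302
gripper_force: 50.8
```

The force fell from 14.4 to 8.2 N with a 2.3 mm jump, so the sear has dropped in, at a draw of about 17 mm. I lower gently, still gripping, to see whether it takes the load.

Request:
move_arm --deltas '[[[0, 0, 0.00125, 0, 1], [0, 0, 0.0025, 0, 1], [0, 0, 0.0025, 0, 1]]]'

```text
clock: 10.85
position: [0.6462, -0.0543, 0.2306]
ee_rot: [0.0, 0.048, 0.999, 0.0]
contact_force: [3.6, 2.5, -6.0]
width: 0.0307
gripper_force: 51.3
```

Request:
move_arm --deltas '[[[0, 0, 0.00125, 0, 1], [0, 0, 0.0025, 0, 1], [0, 0, 0.0025, 0, 1]]]'

```text
clock: 11.15
position: [0.6462, -0.0543, 0.2284]
ee_rot: [0.0, 0.048, 0.999, 0.0]
contact_force: [3.7, 3.7, -6.0]
width: 0.0307
gripper_force: 51.3
```

Request:
move_arm --deltas '[[[0, 0, 0, 0, 1], [0, 0, 0, 0, 1], [0, 0, 0, 0, 1]]]'

```text
clock: 11.45
position: [0.6462, -0.0543, 0.2284]
ee_rot: [0.0, 0.048, 0.999, 0.0]
contact_force: [4.8, 1.9, -6.6]
width: 0.0308
gripper_force: 51.3
```

```bash
python3 - <<'E'
from h import *
import cv2
go(0,0,.2142)
a=manip.get_image('side')[155:215,225:285,::-1]
cv2.imwrite('pics/s4.png',cv2.resize(a,None,fx=9,fy=9,interpolation=2))
E
```

```text
clock 11.45 norm [ 0.     -0.0002  0.0178] twist -0.0 F [ 4.76  1.9  -6.58] press pos [0.000e+00 2.000e-04 2.284e-01]
```

View pics/s4.png

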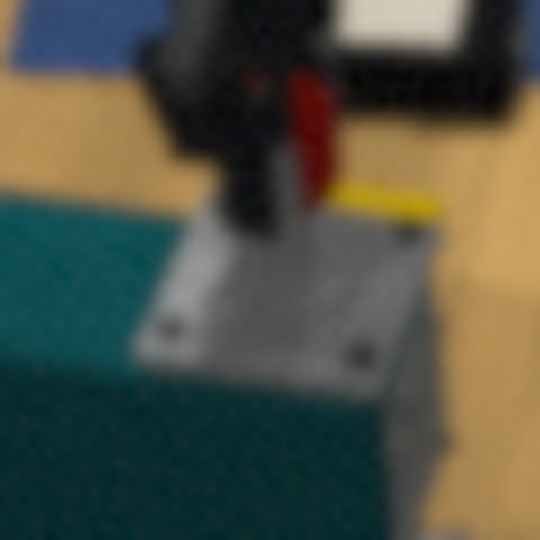

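The sear has not taken the load: 6.6 N still pulls down at about 14 mm. Either it slipped or the nut had not passed. I grip harder and draw again.

Request:
move_arm --deltas '[[[0, 0, 0, 0, 1], [0, 0, 0, 0, 1], [0, 0, -0.00125, 0, 1], [0, 0, -0.00125, 0, 1], [0, 0, -0.00125, 0, 1]]]' --squeeze 80

```text
clock: 12.0
position: [0.6462, -0.0543, 0.2283]
ee_rot: [-0.0, 0.048, 0.999, 0.0]
contact_force: [5.5, 2.1, -10.5]
width: 0.0299
gripper_force: 79.9
```

Request:
move_arm --deltas '[[[0, 0, -0.00125, 0, 1], [0, 0, -0.00125, 0, 1], [0, 0, -0.00125, 0, 1]]]'

```text
clock: 12.3
position: [0.6462, -0.0543, 0.2286]
ee_rot: [-0.001, 0.048, 0.999, 0.0]
contact_force: [6.4, 2.4, -13.0]
width: 0.0298
gripper_force: 80.1
```

Request:
move_arm --deltas '[[[0, 0, -0.00125, 0, 1], [0, 0, -0.00125, 0, 1], [0, 0, -0.00125, 0, 1]]]'

```text
clock: 12.6
position: [0.6462, -0.0543, 0.2293]
ee_rot: [-0.001, 0.048, 0.999, 0.0]
contact_force: [6.0, 2.2, -13.2]
width: 0.03
gripper_force: 80.1
```

Request:
move_arm --deltas '[[[0, 0, -0.00125, 0, 1], [0, 0, -0.00125, 0, 1], [0, 0, -0.00125, 0, 1]]]'

```text
clock: 12.9
position: [0.6462, -0.0543, 0.2316]
ee_rot: [-0.0, 0.048, 0.999, 0.0]
contact_force: [4.8, 2.6, -9.0]
width: 0.0301
gripper_force: 80.2
```

Request:
move_arm --deltas '[[[0, 0, -0.00075, 0, 1], [0, 0, -0.00075, 0, 1], [0, 0, -0.00075, 0, 1]]]'

```text
clock: 13.2
position: [0.6462, -0.0543, 0.2324]
ee_rot: [-0.0, 0.048, 0.999, 0.0]
contact_force: [6.0, 2.7, -8.6]
width: 0.0302
gripper_force: 80.2
```

The bump repeats at the same height, so it was no slip but a false click. I keep going up in small steps.

Request:
move_arm --deltas '[[[0, 0, -0.00075, 0, 1], [0, 0, -0.00075, 0, 1], [0, 0, -0.00075, 0, 1]]]'

```text
clock: 13.5
position: [0.6462, -0.0543, 0.233]
ee_rot: [-0.0, 0.048, 0.999, 0.0]
contact_force: [5.5, 3.0, -8.8]
width: 0.0298
gripper_force: 80.2
```

Request:
move_arm --deltas '[[[0, 0, -0.00075, 0, 1], [0, 0, -0.00075, 0, 1], [0, 0, -0.00075, 0, 1]]]'

```text
clock: 13.8
position: [0.6462, -0.0543, 0.2335]
ee_rot: [-0.0, 0.048, 0.999, 0.0]
contact_force: [5.5, 2.7, -8.8]
width: 0.03
gripper_force: 80.2
```

Request:
move_arm --deltas '[[[0, 0, -0.00075, 0, 1], [0, 0, -0.00075, 0, 1], [0, 0, -0.00075, 0, 1]]]'

```text
clock: 14.1
position: [0.6462, -0.0543, 0.2341]
ee_rot: [-0.0, 0.048, 0.999, 0.0]
contact_force: [5.5, 2.2, -8.7]
width: 0.0301
gripper_force: 80.2
```

Draw 20 mm and only the spring to be felt. On.

Request:
move_arm --deltas '[[[0, 0, -0.001, 0, 1], [0, 0, -0.001, 0, 1], [0, 0, -0.001, 0, 1]]]'

```text
clock: 14.4
position: [0.6462, -0.0543, 0.2348]
ee_rot: [-0.0, 0.048, 0.999, 0.0]
contact_force: [5.1, 2.6, -9.3]
width: 0.0301
gripper_force: 80.2
```

Request:
move_arm --deltas '[[[0, 0, -0.001, 0, 1], [0, 0, -0.001, 0, 1], [0, 0, -0.001, 0, 1]]]'

```text
clock: 14.7
position: [0.6462, -0.0543, 0.2356]
ee_rot: [-0.0, 0.048, 0.999, 0.0]
contact_force: [4.6, 2.6, -8.4]
width: 0.0301
gripper_force: 80.2
```

Request:
move_arm --deltas '[[[0, 0, -0.001, 0, 1], [0, 0, -0.001, 0, 1], [0, 0, -0.001, 0, 1]]]'

```text
clock: 15.0
position: [0.6462, -0.0543, 0.2363]
ee_rot: [-0.0, 0.048, 0.999, 0.0]
contact_force: [5.6, 2.7, -8.7]
width: 0.0302
gripper_force: 80.2
```

Request:
move_arm --deltas '[[[0, 0, -0.001, 0, 1], [0, 0, -0.001, 0, 1], [0, 0, -0.001, 0, 1]]]'

```text
clock: 15.3
position: [0.6462, -0.0543, 0.2371]
ee_rot: [-0.0, 0.048, 0.999, 0.0]
contact_force: [5.4, 2.1, -9.9]
width: 0.0305
gripper_force: 80.2
```

Request:
move_arm --deltas '[[[0, 0, -0.001, 0, 1], [0, 0, -0.001, 0, 1], [0, 0, -0.001, 0, 1]]]'

```text
clock: 15.6
position: [0.6462, -0.0543, 0.238]
ee_rot: [-0.0, 0.048, 0.999, 0.0]
contact_force: [5.7, 3.8, -8.1]
width: 0.0298
gripper_force: 80.2
```

Request:
move_arm --deltas '[[[0, 0, -0.001, 0, 1], [0, 0, -0.001, 0, 1], [0, 0, -0.001, 0, 1]]]'

```text
clock: 15.9
position: [0.6462, -0.0543, 0.2388]
ee_rot: [-0.0, 0.048, 0.999, 0.0]
contact_force: [5.6, 2.6, -9.7]
width: 0.0298
gripper_force: 80.2
```

Draw 24.6 mm, still only the spring.

Request:
move_arm --deltas '[[[0, 0, -0.001, 0, 1], [0, 0, -0.001, 0, 1], [0, 0, -0.001, 0, 1]]]'

```text
clock: 16.2
position: [0.6462, -0.0543, 0.2395]
ee_rot: [-0.0, 0.048, 0.999, 0.0]
contact_force: [5.3, 2.9, -9.8]
width: 0.0299
gripper_force: 80.2
```

Request:
move_arm --deltas '[[[0, 0, -0.001, 0, 1], [0, 0, -0.001, 0, 1], [0, 0, -0.001, 0, 1]]]'

```text
clock: 16.5
position: [0.6462, -0.0543, 0.2402]
ee_rot: [-0.0, 0.048, 0.999, 0.0]
contact_force: [6.5, 2.8, -9.9]
width: 0.0299
gripper_force: 80.2
```

Request:
move_arm --deltas '[[[0, 0, -0.001, 0, 1], [0, 0, -0.001, 0, 1], [0, 0, -0.001, 0, 1]]]'

```text
clock: 16.8
position: [0.6462, -0.0543, 0.2406]
ee_rot: [-0.0, 0.048, 0.999, 0.0]
contact_force: [6.0, 3.1, -11.5]
width: 0.0302
gripper_force: 80.4
```

Resistance is building again at 26.4 mm, so I go two steps at a time.

Request:
move_arm --deltas '[[[0, 0, -0.001, 0, 1], [0, 0, -0.001, 0, 1], [0, 0, -0.001, 0, 1]]]'

```text
clock: 17.1
position: [0.6462, -0.0543, 0.2407]
ee_rot: [-0.001, 0.048, 0.999, 0.0]
contact_force: [6.4, 2.7, -13.8]
width: 0.0301
gripper_force: 80.3
```

Request:
move_arm --deltas '[[[0, 0, -0.00075, 0, 1], [0, 0, -0.00075, 0, 1], [0, 0, -0.00075, 0, 1]]]'

```text
clock: 17.4
position: [0.6462, -0.0543, 0.2407]
ee_rot: [-0.001, 0.048, 0.999, 0.0]
contact_force: [6.5, 3.1, -16.2]
width: 0.0299
gripper_force: 80.3
```

It is rigid at 26.5 mm with 16 N: most likely the top stop, with about 6 N on the cap. I lower gently to test the sear.

Request:
move_arm --deltas '[[[0, 0, 0.001, 0, 1], [0, 0, 0.0025, 0, 1], [0, 0, 0.0025, 0, 1]]]'

```text
clock: 17.7
position: [0.6462, -0.0543, 0.2401]
ee_rot: [-0.0, 0.048, 0.999, 0.0]
contact_force: [5.3, 2.2, -10.6]
width: 0.0301
gripper_force: 80.3
```

Request:
move_arm --deltas '[[[0, 0, 0.00125, 0, 1], [0, 0, 0.00125, 0, 1], [0, 0, 0.00125, 0, 1]]]'

```text
clock: 18.0
position: [0.6462, -0.0544, 0.2393]
ee_rot: [-0.0, 0.048, 0.999, 0.0]
contact_force: [6.0, 3.1, -10.7]
width: 0.0303
gripper_force: 80.3
```

Request:
move_arm --deltas '[[[0, 0, 0.00125, 0, 1], [0, 0, 0.00125, 0, 1], [0, 0, 0.00125, 0, 1]]]'

```text
clock: 18.3
position: [0.6462, -0.0543, 0.2384]
ee_rot: [-0.0, 0.048, 0.999, 0.0]
contact_force: [4.5, 3.9, -9.8]
width: 0.0298
gripper_force: 80.4
```

Request:
move_arm --deltas '[[[0, 0, 0.00125, 0, 1], [0, 0, 0.00125, 0, 1], [0, 0, 0.00125, 0, 1]]]'

```text
clock: 18.6
position: [0.6462, -0.0544, 0.2383]
ee_rot: [0.0, 0.048, 0.999, 0.0]
contact_force: [4.2, 2.1, -6.6]
width: 0.0301
gripper_force: 80.9
```

It holds at 24.1 mm and the load is leaving my hand. I unload the rest.

Request:
move_arm --deltas '[[[0, 0, 0.00125, 0, 1], [0, 0, 0.00125, 0, 1], [0, 0, 0.00125, 0, 1]]]'

```text
clock: 18.9
position: [0.6462, -0.0544, 0.2382]
ee_rot: [0.0, 0.048, 0.999, 0.0]
contact_force: [3.9, 4.1, -1.8]
width: 0.0302
gripper_force: 81.2
```

Request:
move_arm --deltas '[[[0, 0, 0.00075, 0, 1], [0, 0, 0.00075, 0, 1], [0, 0, 0.00075, 0, 1]]]'

```text
clock: 19.2
position: [0.6463, -0.0543, 0.238]
ee_rot: [0.001, 0.048, 0.999, 0.0]
contact_force: [1.8, 4.7, 3.3]
width: 0.0299
gripper_force: 81.5
```

The sear bears the ram. Opening and lifting away.

Request:
move_arm --deltas '[[[0, 0, -0.001, 0, -1], [0, 0, -0.001, 0, -1], [0, 0, -0.001, 0, -1], [0, 0, -0.001, 0, -1], [0, 0, -0.001, 0, -1], [0, 0, -0.001, 0, -1]]]'

```text
clock: 19.8
position: [0.6459, -0.0547, 0.2377]
ee_rot: [-0.0, 0.048, 0.999, -0.0]
contact_force: [-0.0, -0.4, 0.1]
width: 0.0856
gripper_force: 0.0
```

Request:
move_arm --deltas '[[[0, 0, -0.03, 0, -1], [0, 0, -0.08, 0, -1], [0, 0, -0.09, 0, -1], [0, 0, -0.09, 0, -1], [0, 0, -0.09, 0, -1]]]'

```text
clock: 20.3
position: [0.6455, -0.0544, 0.3087]
ee_rot: [-0.001, 0.048, 0.999, 0.0]
contact_force: [0.2, 0.1, 0.1]
width: 0.0853
gripper_force: 0.0
```

```bash
python3 -c "
from h import *
go(0,-.085,.3)"
```

```text
clock 20.30 norm [-0.0009 -0.1062  0.0108] twist -0.0 F [0.18 0.09 0.11] press pos [-0.0007 -0.      0.3087]
```

Request:
move_arm --deltas '[[[0, -0.05, 0, 0, 1], [0, -0.1075, 0, 0, 1], [0, -0.1075, 0.05, 0, 1], [0, -0.1075, 0.1, 0, 1], [0, -0.1075, 0.13, 0, 1], [0, -0.1075, 0.15, 0, 1], [0, -0.1075, 0.16, 0, 1], [0, -0.1075, 0.16, 0, 1], [0, -0.1075, 0.16, 0, 1]]]' --squeeze 20

```text
clock: 21.2
position: [0.6381, -0.1401, 0.1819]
ee_rot: [0.0, 0.048, 0.999, 0.0]
contact_force: [-0.1, -0.6, 0.6]
width: 0.0
gripper_force: 0.0
```

```bash
python3 - <<'E'
from h import *
import cv2
go(0,-.085,.158)
a=manip.get_image('side')[150:290,190:376,::-1]
cv2.imwrite('pics/s5.png',cv2.resize(a,None,fx=4,fy=4,interpolation=2))
E
```

```text
clock 21.20 norm [0.0001 0.0013 0.0298] twist 0.0 F [-0.14 -0.59  0.6 ] press pos [ 1.000e-04 -8.600e-02  1.819e-01]
```

View pics/s5.png

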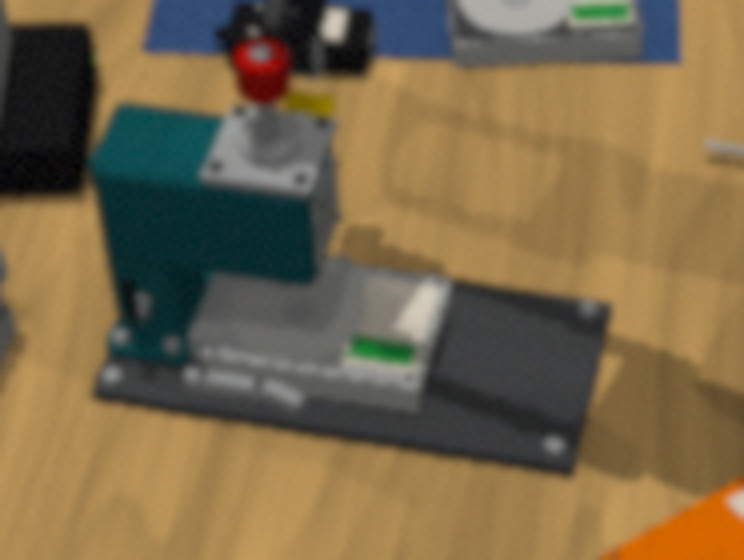

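The knob is up on its own (centre at (262,70), before about (265,100)) and the disk is home. Pressing the trigger.

Request:
move_arm --deltas '[[[0, 0, 0.015, 0, 1], [0, 0, 0.028, 0, 1], [0, 0, 0.032, 0, 1], [0, 0, 0.036, 0, 1], [0, 0, 0.04, 0, 1], [0, 0, 0.043, 0, 1], [0, 0, 0.046, 0, 1], [0, 0, 0.049, 0, 1], [0, 0, 0.049, 0, 1], [0, 0, 0.049, 0, 1]]]'

```text
clock: 22.25
position: [0.6379, -0.1402, 0.1424]
ee_rot: [-0.0, 0.048, 0.999, -0.0]
contact_force: [1.0, -2.4, 2.6]
width: 0.0001
gripper_force: 1.2
```

```bash
python3 - <<'E'
from h import *
import cv2
go(0,-.085,.3)
a=manip.get_image('side')[150:290,190:376,::-1]
cv2.imwrite('pics/s6.png',cv2.resize(a,None,fx=4,fy=4,interpolation=2))
b=cv2.imread('pics/s5.png')[::4,::4].astype(int); a=a.astype(int)
for im in(b,a):
    m=(im[:60,:100,2]>130)&(im[:60,:100,1]<60)&(im[:60,:100,0]<60); y,x=np.nonzero(m); print(len(y),x.mean(),y.mean(),y.min(),y.max())
E
```

```text
clock 22.25 norm [-1.00e-04  1.40e-03 -1.97e-01] twist 0.0 F [ 1.01 -2.35  2.6 ] press pos [-1.000e-04 -8.610e-02  1.424e-01]
34 64.02941176470588 15.735294117647058 12 18
33 64.45454545454545 22.363636363636363 19 24
```

The red knob dropped 6.6 px (about 24 mm), so the press has fired. Taking the hand away.

Request:
move_arm --deltas '[[[0, 0, -0.03, 0, 1], [0, 0, -0.08, 0, 1], [0, 0, -0.14, 0, 1], [0, 0, -0.19, 0, 1], [0.06, 0, -0.2, 0, 1], [0.12, 0, -0.2, 0, 1], [0.18, 0, -0.2, 0, 1], [0.22, 0, -0.2, 0, 1], [0.22, 0, -0.2, 0, 1], [0.22, 0, -0.2, 0, 1], [0.22, 0, -0.2, 0, 1]]]'

```text
clock: 23.4
position: [0.4637, -0.1232, 0.3025]
ee_rot: [0.0, 0.047, 0.999, 0.0]
contact_force: [-1.0, 1.0, 0.3]
width: -0.0002
gripper_force: 0.0
```

```bash
python3 - <<'E'
from h import *
import cv2
go(0,0,.3)
a=manip.get_image('side')[150:290,190:376,::-1]
cv2.imwrite('pics/s7.png',cv2.resize(a,None,fx=4,fy=4,interpolation=2))
E
```

```text
clock 23.40 norm [-0.2189  0.1071  0.0033] twist 0.0001 F [-1.01  1.01  0.34] press pos [-0.1751 -0.0857  0.3025]
```

View pics/s7.png

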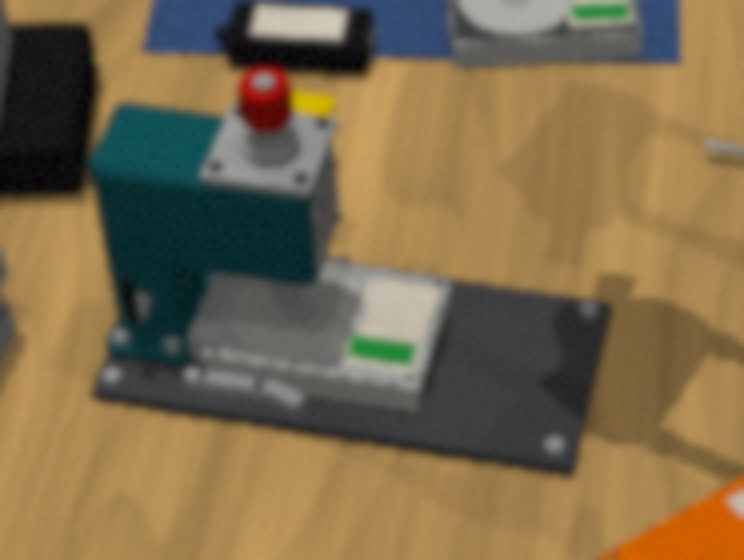

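The knob is back at rest (265,98), the disk is home and the hand is clear. Handing in.

```bash
python3 -c "
from rig import manip
print(manip.sign_off())"
```

```text
the job is handed in; nothing more can be done
None
```

I slid the disk home, drew the ram until the sear held it at about 24 mm, fired it with the trigger, moved the hand clear and handed the job in at about 23 s; no verdict was returned.

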